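# Drop a set of feet through a spring gate

## Task

At the packing bench, take the tray with the four yellow feet by its grip, tip the feet into the funnel of the filling chute while its gate is shut, and set the empty tray back down flat on the bench. Then pull the gate's red post out until its pointer is level with the green clip, so that all four feet drop into the carton below, and finish while still holding the gate there against its spring, since letting go would shut it. Leave the tray of blue feet and everything else on the bench as it is.

Things in the scene. Friction and masses are not known exactly. Their poses are not given: they have to be found in the camera images.
- chute: filling chute fixed to the bench: bare metal funnel on blue side panels (to y = +-102 mm, 135 mm high), a spring gate under it and a carton below. Origin on the bench under the funnel's centre; the gate pulls out along its own -x on two rails at y = +66 and -66 mm, tops 95 mm above the bench, ending at x = -290 mm
- chute_mouth (a point): centre of the funnel's mouth at rim height, 175 mm above the bench; mouth about 150 mm along the chute's y by 145 mm along its x, narrowing to a straight shaft 110 (y) x 82 (x) mm that ends 95 mm above the bench
- gate: steel plate, top 91 mm above the bench, closing the shaft's bottom, with a red post at its outer end. Slides along the chute's -x, 135 mm at most; a spring (2.5 N when shut, 60 N/m, so 8 to 9 N at the mark) pulls it shut when let go. Shaft wholly open from 86 mm of travel. Origin: the chute's origin when shut, moving with the plate
- gate_post (a point): the gate's upright round red post, 22 mm across, top 187 mm above the bench, on a black collar 36 mm across whose top is 99 mm high; this point is on its axis 165 mm above the bench. Shut: 125 mm from the chute's centre along the chute's -x, about 50 mm clear of the funnel's rim. Grip or hook it from above
- mark: the mark: green clip, 14 x 14 x 12 mm, on top of the rail at chute y = +66 mm, 92 to 112 mm of pull away; axes as the chute's, origin at the centre of its underside. The gate is at the mark when its post, with a red pointer at its foot, stands level with the clip (same position along the chute's x)
- carton: open cardboard carton standing fast under the chute, 190 mm along x, 176 mm along y, 72 mm high, 4 mm thick; same axes as the chute, origin under its centre
- tray_grip (a point): grip of the grey tray with the yellow feet: upright black block 48 (x) x 18 (y) mm, top 48 mm high; pinch it across y. Point at its centre, 30 mm above the tray's underside; x points to the pouring edge 172 mm away, z up. Pan 140 (x) x 90 (y) mm, its middle at x = 102 mm, walls 26 mm high, floor 4 mm thick, open at the +x end. About 0.18 kg, slippery
- other_tray: a like tray holding three blue feet, not to be touched; origin under the middle of its pan, pouring end to +x, grip 102 mm to -x. It may lie left or right of the first
- foot0_center (a point): yellow levelling foot of hard, slippery plastic: disc 32 mm across, 14 mm high, with a neck 18 mm across and 12 mm high on top, 26 mm in all, about 25 g; this point is its centre, 13 mm above its underside
- foot1_center (a point): yellow levelling foot of hard, slippery plastic: disc 32 mm across, 14 mm high, with a neck 18 mm across and 12 mm high on top, 26 mm in all, about 25 g; this point is its centre, 13 mm above its underside
- foot2_center (a point): yellow levelling foot of hard, slippery plastic: disc 32 mm across, 14 mm high, with a neck 18 mm across and 12 mm high on top, 26 mm in all, about 25 g; this point is its centre, 13 mm above its underside
- foot3_center (a point): yellow levelling foot of hard, slippery plastic: disc 32 mm across, 14 mm high, with a neck 18 mm across and 12 mm high on top, 26 mm in all, about 25 g; this point is its centre, 13 mm above its underside
- blue_foot0: blue foot in the other tray, of the same shape; origin at the centre of its underside
- blue_foot1: blue foot in the other tray, of the same shape; origin at the centre of its underside
- blue_foot2: blue foot in the other tray, of the same shape; origin at the centre of its underside
- tape_roll: roll of brown packing tape, 100 mm across, 48 mm high; bystander, origin at the centre of its underside
- pen: black marker pen, 120 mm long, 14 mm thick; bystander
- stapler: red and black stapler, 130 x 34 x 55 mm; bystander
- mug: white mug, 80 mm across, 90 mm high; bystander, origin at the centre of its underside
There are look-alikes about, which are no part of the job. What is shaped like the part that bears tray_grip but purple is not meant.

How it is judged:
On the way, in this order (a step that is already met when the one before it is completed fails the run):
1. all four yellow feet lie in the chute on the shut gate (x of gate_post in the frame of chute above -0.133 m and x of foot0_center in the frame of chute between -0.06 and 0.06 m and y of foot0_center in the frame of chute between -0.07 and 0.07 m and z of foot0_center in the frame of chute between 0.09 and 0.155 m and x of foot1_center in the frame of chute between -0.06 and 0.06 m and y of foot1_center in the frame of chute between -0.07 and 0.07 m and z of foot1_center in the frame of chute between 0.09 and 0.155 m and x of foot2_center in the frame of chute between -0.06 and 0.06 m and y of foot2_center in the frame of chute between -0.07 and 0.07 m and z of foot2_center in the frame of chute between 0.09 and 0.155 m and x of foot3_center in the frame of chute between -0.06 and 0.06 m and y of foot3_center in the frame of chute between -0.07 and 0.07 m and z of foot3_center in the frame of chute between 0.09 and 0.155 m), for 0.2 s.
2. the tray is back down flat on the bench and let go, the feet still in the chute on the shut gate (all of step 1 and height (world z) of tray_grip between 0.02 and 0.04 m and angle between tray_grip's own z axis and vertical below 0.1 rad and distance between the grasp point and tray_grip above 0.06 m), for 0.2 s.
At the end, for the whole second after the job is handed in: The gate's post is held by the gripper's fingers (more than 2 N on the gate), still, level with the green clip within 8 mm along the chute; all four yellow feet lie in the carton; the tray lies flat on the bench (within 0.1 rad), let go (x of gate_post in the frame of mark between -0.008 and 0.008 m and contact force between the fingers and gate above 2 N and linear speed of gate below 0.01 m/s and height (world z) of tray_grip between 0.02 and 0.04 m and angle between tray_grip's own z axis and vertical below 0.1 rad and distance between the grasp point and tray_grip above 0.06 m and x of foot0_center in the frame of carton between -0.091 and 0.091 m and y of foot0_center in the frame of carton between -0.084 and 0.084 m and z of foot0_center in the frame of carton between 0 and 0.068 m and x of foot1_center in the frame of carton between -0.091 and 0.091 m and y of foot1_center in the frame of carton between -0.084 and 0.084 m and z of foot1_center in the frame of carton between 0 and 0.068 m and x of foot2_center in the frame of carton between -0.091 and 0.091 m and y of foot2_center in the frame of carton between -0.084 and 0.084 m and z of foot2_center in the frame of carton between 0 and 0.068 m and x of foot3_center in the frame of carton between -0.091 and 0.091 m and y of foot3_center in the frame of carton between -0.084 and 0.084 m and z of foot3_center in the frame of carton between 0 and 0.068 m); the arm keeps its last pose, push and grip.
It fails at once if the other tray, its blue feet or another thing on the bench is shifted by more than 30 mm (distance of any of other_tray, tape_roll, pen, stapler, mug, blue_foot0, blue_foot1, blue_foot2 from where it was at the start of the episode above 0.03 m).
It also fails if it takes over 72 s, if anything falls off the work surface, if the arm or the gripper's body presses on something with over 40 N, if the wrist force passes 120 N, or if a joint passes its speed limit or range.

## Robot

A 6-joint arm with a two-finger parallel gripper is mounted at the origin on the work surface. World frame = base frame: x ahead of the robot, y to its left, z up, the work surface at z = 0. Lengths are in m, angles in rad, forces in N, time in s.
With the tool pointing down it reaches from about 0.425 to 1.125 m from the base axis. Payload 14.9 kg.
Tool frame: the origin (TCP) lies midway between the tips of the shut fingers; the grasp point (between the pads) lies 19 mm behind it; z points along the fingers, y is the direction in which the jaws open and shut (so a half turn about z gives the same grasp; the last joint's range is limited). The gripper opens to 91 mm and grips with 3 to 60 N. Pads are 32 mm wide; open, the fingers measure 118 mm over their backs; the gripper's body (76 mm by 178 mm) begins 60 mm behind the grasp point.
Start: joints at [-1.32, 0.379, 1.734, -0, 1.028, -0.033], TCP at [0.196, -0.672, 0.184] pointing down, gripper open.
Joint ranges: [-2.77, 2.77], [-0.74, 2.19], [0, 2.66], [-1.06, 4.2], [0.31, 2.87], [-3.08, 3.08]. Speed limits (rad/s): [1.89, 1.89, 2.39, 3.14, 3.14, 3.14].

## Interface

Orientations are given as a unit quaternion [w, x, y, z].
In Python, from station import ctrl, imaging gives the robot as it stands. The module is installed in compiled form; this text tells all that it offers.
- The arm moves only by the tool move_arm, never from a script. Its argument "moves" is a list of rows, each a list of 7 numbers: the finger opening in mm, from 0 to 91.2, then the shift along the tool's x, y, z in mm, then the turn, a rotation vector about the tool's x, y, z in rad. A call has exactly 10 rows; each row shifts and turns the commanded pose from where the row before left it, along the tool's axes as they then stand; what a row does not reach is not made up. A row lasts 1/8 s, in which the tool goes at most 62.5 mm and 10.7 degrees, less where a joint would pass 70% of its speed; a pose out of reach is approached as far as the arm can. A call with a gripper value outside its range is refused whole. The fingers move at their own pace and stop on an object; "grip_force" is the grip in N (left out, the last holds). Time passes only in rows, so rows that do not move let the fingers close, or fill a call up. It gives the time, the measured TCP pose, the force and the opening at its end, in the units of the state.
- ctrl.sense(): the state, without advancing time (a new reading comes with each control period).
- imaging.get_image(name): name is "scene" or "top"; returns a dict with "color" (384x512x3 uint8, red, green, blue), "z_map" (384x512 float32, m along the optical axis (not along the pixel's ray), 0 where there is no reading), "camera_matrix" (3x3 intrinsics, pixels), "k1" (the pictures are not rectified: a ray, as slopes to the right and down, at radius r is drawn at 1 + k1 r^2 times it, then the intrinsics apply), "R" (3x3) and "t" (3): a world point X has camera coordinates R X + t. Camera axes: x right, y down, z forward; pixel columns grow to the right and rows downward; lengths in m; the calibration is good to about 2 mm. A picture is of the moment at which its call begins.
- ctrl.close_job(): hands the job in, once; it reports no verdict.
The state is a dict: "time": time; "joint_positions": joint angles; "qd": joint speeds; "tau": joint torques, N m; "tool_pos": TCP position; "tcp_rot": TCP orientation; "ft_force": force on the tool from outside, world axes, zero at the start; "wrist_torque": the same for the moment, N m; "finger_gap": opening from 0.0 (shut) to 1.0 (fully open).
Only numpy, scipy, OpenCV 4.12 (cv2) and the standard library are available. Lean on these libraries where they do the work, as an engineer would, in place of code of your own. Each camera call takes 0.05 s, during which the arm holds its last target. There are 200 camera calls.

## Working session

There is one attempt and no reset: what is moved stays moved. The work goes in short steps, Python scripts to look and compute and a tool call to move; the robot and the scene stay as the last step left them, time stands still between calls to the robot, and variables do not carry over. Pictures are saved under pics/ and viewed, about 8 in all and at most 12, crops included, and the job is handed in when it is done.

Besides the shell and the picture viewer there is one more tool, called as name(argument=value, ...), one argument or row to a line, values as JSON. move_arm: Moves the arm, as the interface text tells. Its arguments: {"type":"object","properties":{"moves":{"type":"array","items":{"type":"array","items":{"type":"number"}}},"grip_force":{"type":"number"}},"required":["moves"]}

```bash
mkdir -p pics; cat > h.py <<'E'
import numpy as np, cv2
from station import ctrl, imaging
from scipy.spatial.transform import Rotation as Ro
def cloud(im):
    "world point for each pixel from the depth map"
    h,w=im["z_map"].shape; K=np.array(im["camera_matrix"],float)
    u,v=np.meshgrid(np.arange(w),np.arange(h))
    xd=(u-K[0,2])/K[0,0]; yd=(v-K[1,2])/K[1,1]
    s=und(im,xd,yd)
    z=im["z_map"]; P=np.stack([xd*s*z,yd*s*z,z],-1)
    return (P-np.array(im["t"]))@np.array(im["R"])
def und(im,xd,yd):
    rd=np.hypot(xd,yd); r=rd.copy() if hasattr(rd,'copy') else rd
    for _ in range(20): r=rd/(1+im["k1"]*r*r)
    return 1/(1+im["k1"]*r*r)
def ray(im,u,v,h):
    "pixel to world point on plane z=h"
    K=np.array(im["camera_matrix"],float); R=np.array(im["R"]); t=np.array(im["t"])
    u=np.asarray(u,float);v=np.asarray(v,float)
    xd=(u-K[0,2])/K[0,0]; yd=(v-K[1,2])/K[1,1]; s=und(im,xd,yd)
    d=np.stack([xd*s,yd*s,np.ones_like(xd)],-1)@R; c=-R.T@t
    return c+d*((h-c[2])/d[...,2])[...,None]
def save(im,n,crop=None,k=1):
    c=im["color"][:,:,::-1]
    if crop: c=c[crop[1]:crop[3],crop[0]:crop[2]]
    cv2.imwrite("pics/"+n,cv2.resize(c,None,fx=k,fy=k,interpolation=cv2.INTER_CUBIC))
E
python3 - <<'E'
from h import *
for n in("scene","top"):
    im=imaging.get_image(n); save(im,n+"0.png",k=1.5); np.save(n+"0.npy",im,allow_pickle=True)
    R=np.array(im["R"]); print(n,-R.T@np.array(im["t"]),R[2],im["k1"],im["camera_matrix"])
print(ctrl.sense())
E
```

```text
scene [0.92516153 0.24534423 0.86231943] [-0.43888485 -0.17289983 -0.88175151] -0.0862170872893668 [[359.35676623   0.         255.56855609]
 [  0.         359.35676623 192.47709811]
 [  0.           0.           1.        ]]
top [0.34647418 0.07848983 1.10261253] [ 0.21301207  0.02045668 -0.97683539] 0.014090757444710179 [[410.08278724   0.         260.1797753 ]
 [  0.         410.08278724 186.93263842]
 [  0.           0.           1.        ]]
{'time': 0.1, 'joint_positions': array([-1.32029890e+00,  3.79340310e-01,  1.73466013e+00, -4.70286456e-06,
        1.02855097e+00, -3.33134574e-02]), 'qd': array([-0.0003639 , -0.00175679, -0.00130452,  0.00114781,  0.00098498,
       -0.00044594]), 'tau': array([-1.28773230e-03, -7.65039754e+01, -4.35294878e+01,  6.51743822e-02,
        3.98249226e-02,  4.66444675e-06]), 'tool_pos': array([ 0.19590659, -0.67165339,  0.18349576]), 'tcp_rot': array([-4.76335759e-04,  9.89948022e-01,  1.41430845e-01, -5.39560041e-05]), 'ft_force': array([-0.69519755,  0.08078719, -0.15351623]), 'wrist_torque': array([ 0.00744258, -0.01977259,  0.01710372]), 'finger_gap': 0.9975144690834767}
```

View pics/scene0.png

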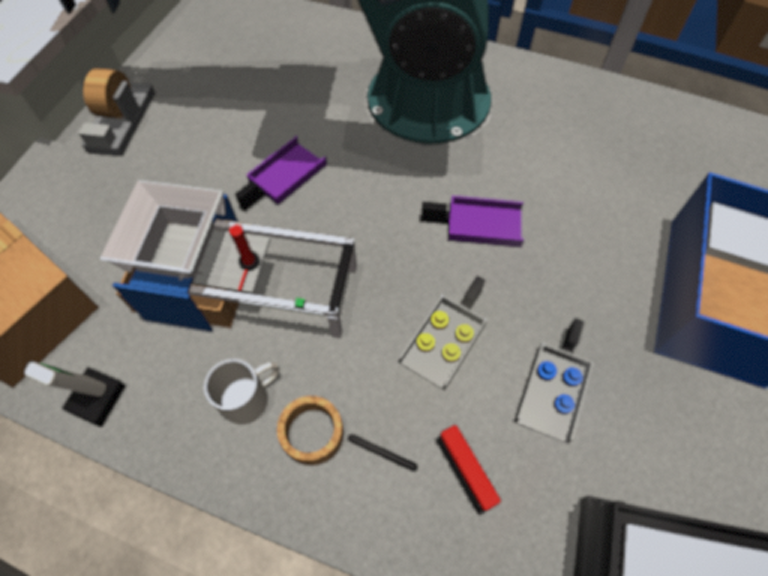

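View pics/top0.png

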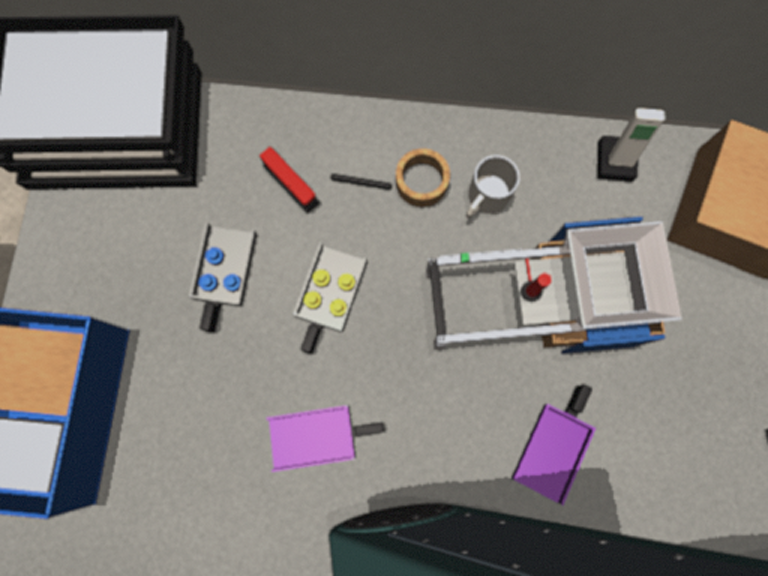

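Both pictures show the yellow tray at top px (331,288)/1.5 with its grip at (313,339)/1.5. The chute funnel is at (620,283)/1.5, the red post at (538,288)/1.5 and the green clip at (465,257)/1.5. The purple trays and the blue tray are to be left alone. Next I'll measure positions.

```bash
cat > m1.py <<'E'
from h import *
def blobs(im,m,amin=15):
    n,l,s,c=cv2.connectedComponentsWithStats(m.astype(np.uint8)); return [(c[i],s[i,4],l==i) for i in range(1,n) if s[i,4]>=amin]
for n in("top","scene"):
    im=np.load(n+"0.npy",allow_pickle=True).item(); P=cloud(im)
    hsv=cv2.cvtColor(im["color"],cv2.COLOR_RGB2HSV); H,S,V=cv2.split(hsv)
    print(n)
    for name,m in(("yellow",(H>22)&(H<38)&(S>120)),("green",(H>45)&(H<80)&(S>120)),("blue",(H>100)&(H<118)&(S>130)&(V>120))):
        for c,a,mm in blobs(im,m):
            q=P[mm]; q=q[np.isfinite(q).all(1)]
            print(name,c.round(1),a,np.median(q,0).round(4), q[:,2].max().round(3))
    z=P[...,2]; red=((H<8)|(H>172))&(S>150)
    for c,a,mm in blobs(im,red):
        q=P[mm]; print("red",c.round(1),a,np.median(q,0).round(3)); q=q[(q[:,2]>.17)&(q[:,2]<.2)]; print("  top",len(q),q.mean(0).round(4) if len(q) else "")
    # black grip points
    dark=(V<60)&(z>.03)&(z<.056)
    for c,a,mm in blobs(im,dark,30):
        q=P[mm]; r=cv2.minAreaRect((q[:,:2]*1000).astype(np.float32)); print("dark",c.round(1),a,np.median(q,0).round(4),"rect",np.round(r[0],1),np.round(r[1],1),round(r[2],1))
    # rails, funnel rim
    for lab,lo,hi in(("rails",.085,.1),("rim",.168,.18)):
        m=(z>lo)&(z<hi)&(P[...,1]<0.1)&(P[...,0]>.25)&(P[...,0]<.85)&(S<60)&(V>120)
        for c,a,mm in blobs(im,m,60):
            q=P[mm]; r=cv2.minAreaRect((q[:,:2]*1000).astype(np.float32)); print(lab,c.round(1),a,"rect",np.round(r[0],1),np.round(r[1],1),round(r[2],1))
E
python3 m1.py
```

```text
top
yellow [213.7 184.9] 94 [0.575  0.2255 0.0191] 1.103
yellow [230.6 187.6] 84 [0.5718 0.1796 0.02  ] 1.103
yellow [207.8 199.4] 96 [0.5342 0.2365 0.0192] 0.035
yellow [225.  204.5] 80 [0.5249 0.1894 0.0213] 0.035
green [309.4 171.8] 18 [ 0.6142 -0.0192  0.1071] 0.113
blue [402.4 147.6] 87 [ 0.6904 -0.2408  0.1348] 0.139
blue [142.4 170.2] 89 [0.5965 0.4238 0.0189] 0.035
blue [137.9 187.8] 90 [0.5473 0.4273 0.0194] 1.103
blue [154.4 187.9] 78 [0.551  0.3834 0.02  ] 0.034
blue [ 31.3 271.7] 905 [0.2869 0.6322 0.1466] 1.103
blue [413.  223.9] 410 [ 0.5069 -0.2746  0.116 ] 1.103
red [191.5 117.5] 481 [0.75  0.306 0.054]
  top 0 
red [358.5 189.8] 123 [ 0.567 -0.131  0.171]
  top 61 [ 0.5699 -0.1337  0.1846]
dark [ 89.2 103.2] 390 [0.7267 0.5493 0.034 ] rect [830.5 657.6] [239.4 318.8] 7.1
dark [466.1 109.1] 85 [ 0.8518 -0.4414  0.0418] rect [ 850.4 -441.3] [ 5.  98.7] 69.9
dark [414.4 113.5] 45 [ 0.8301 -0.3038  0.0314] rect [ 829.6 -307.5] [17.4 41.4] 4.1
dark [457.6 132.8] 33 [ 0.7831 -0.4191  0.0418] rect [ 779.1 -417.7] [ 2.8 50.1] 72.0
dark [452.4 147.9] 31 [ 0.738  -0.4047  0.04
[... 2666 characters left out ...]
.  121.1] 14.4
dark [381.7 222.8] 102 [0.4906 0.4091 0.047 ] rect [486.1 409.9] [13.1 42.1] 89.7
dark [ 60.6 265.6] 376 [ 0.8745 -0.2897  0.0312] rect [ 862.2 -296.8] [64.8 75.2] 89.1
dark [389.7 358.6] 138 [0.7907 0.4954 0.0349] rect [787.5 495.5] [106.    7.3] 7.5
rails [116.5 163.1] 577 rect [ 582.7 -275.2] [91.4 59.3] 10.8
rails [193.1 155.1] 388 rect [ 499.3 -106. ] [ 15.  244.1] 10.8
rails [163.5 188.8] 1127 rect [623.2 -98.1] [252.3 119.1] 73.4
rails [172.1 162.3] 154 rect [ 539.9 -140. ] [50.2 40.1] 19.9
rails [166.8 186.7] 110 rect [ 600.1 -117.5] [46.5 17.8] 9.9
rails [153.3 256.6] 221 rect [772.5 -64.5] [77.8 78.3] 19.5
rim [104.1 145.8] 821 rect [ 594.7 -258.4] [158.3 152.1] 11.2
```

```bash
python3 - <<'E'
from h import *
outs=[]
for n,c in(("top",(185,150,255,245)),("scene",(255,175,335,265))):
    im=np.load(n+"0.npy",allow_pickle=True).item()
    V=im["color"].max(2); g=(V<75); w=np.zeros_like(g); w[c[1]:c[3],c[0]:c[2]]=1
    nn,l,s,cc=cv2.connectedComponentsWithStats((g&w).astype(np.uint8)); i=1+s[1:,4].argmax(); m=l==i
    vs,us=np.nonzero(m)
    for h in(.048,.03):
        q=ray(im,us,vs,h)[:,:2]*1000; r=cv2.minAreaRect(q.astype(np.float32)); print(n,h,s[i,4],np.round(r[0],1),np.round(r[1],1),round(r[2],1))
    # feet by ray at z=30 (top of neck) using yellow blobs at mean height 22
    hsv=cv2.cvtColor(im["color"],cv2.COLOR_RGB2HSV);H,S,_=cv2.split(hsv); y=((H>22)&(H<38)&(S>120)).astype(np.uint8)
    nn,l,s,cc=cv2.connectedComponentsWithStats(y); f=np.array([ray(im,*cc[i],.020)[:2] for i in range(1,nn) if s[i,4]>40]); print(f.round(3).tolist(),f.mean(0).round(4))
    a=im["color"][c[1]:c[3],c[0]:c[2],::-1]; outs.append(cv2.resize(a,(400,500) if n=="top" else (400,500),interpolation=cv2.INTER_CUBIC))
cv2.imwrite("pics/c1.png",np.hstack(outs))
E
```

```text
top 0.048 128 [462.4 225.5] [21.8 51.2] 75.2
top 0.03 128 [464.4 228.1] [22.2 52.1] 75.2
[[0.576, 0.227], [0.573, 0.18], [0.535, 0.238], [0.525, 0.19]] [0.5521 0.2088]
scene 0.048 119 [470.6 231.3] [16.3 57.5] 79.4
scene 0.03 119 [460.6 231. ] [16.6 58.8] 79.4
[[0.528, 0.19], [0.537, 0.238], [0.576, 0.181], [0.579, 0.227]] [0.5549 0.2092]
```

View pics/c1.png

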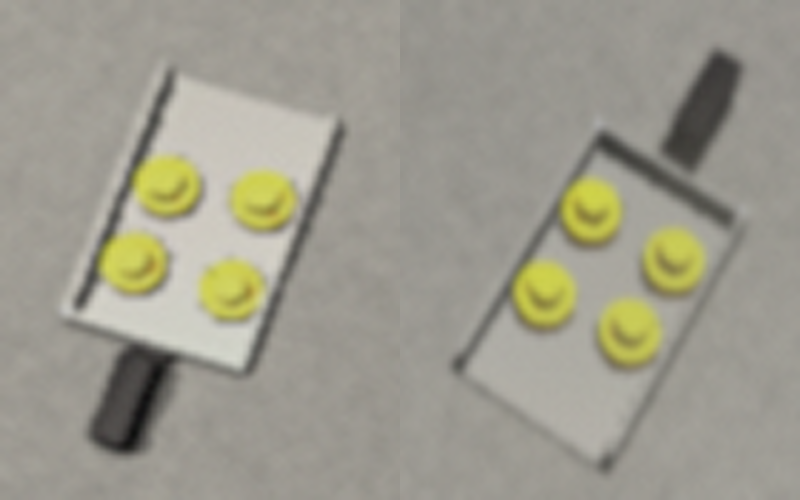

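The crop shows the tray's corners and the grip in both views. I'll cast those corners onto the plane at wall height.

```bash
python3 - <<'E'
from h import *
C={"top":((185,150),(400/70,500/95),[(65,317),(247,373),(342,122),(170,70)]),"scene":((255,175),(5,500/90),[(345,215),(202,130),(60,367),(205,465)])}
for n,(o,k,cs) in C.items():
    im=np.load(n+"0.npy",allow_pickle=True).item()
    p=np.array([ray(im,o[0]+x/k[0]-.5,o[1]+y/k[1]-.5,.026)[:2] for x,y in cs]); print(n,p.round(4).tolist(),p.mean(0).round(4))
    m=(p[2]+p[3]-p[0]-p[1])/2; print("yaw",np.degrees(np.arctan2(m[1],m[0])),np.linalg.norm(m)); w=p[0]-p[1];print("yaw side",np.degrees(np.arctan2(-w[0],w[1])))
    a=np.arctan2(m[1],m[0]); print("grip",p.mean(0)-.102*np.array([np.cos(a),np.sin(a)]))
E
```

```text
top [[0.5027, 0.2647], [0.4828, 0.1774], [0.6163, 0.1476], [0.6358, 0.2321]] [0.5594 0.2054]
yaw -13.184065507201403 0.13687692282172093
yaw side -12.81721186486411
grip [0.46011244 0.22871079]
scene [[0.5045, 0.2659], [0.488, 0.1836], [0.6253, 0.1541], [0.6434, 0.235]] [0.5653 0.2096]
yaw -12.335934094702118 0.14137618603044988
yaw side -11.312552010929966
grip [0.4656694  0.23141497]
```

move_arm(
  moves=[
    [91, 20, -22, -10, 0, 0, 0],
    [91, 36, -41, -10, 0, 0, 0],
    [91, 36, -41, -10, 0, 0, 0],
    [91, 36, -41, -10, 0, 0, 0],
    [91, 36, -41, -10, 0, 0, 0],
    [91, 36, -41, -5, 0, 0, 0],
    [91, 36, -41, -5, 0, 0, 0],
    [91, 36, -41, 0, 0, 0, 0],
    [91, 36, -41, 0, 0, 0, 0],
    [91, 36, -41, 0, 0, 0, 0],
  ],
  grip_force=60,
)

```text
time: 1.35
tool_pos: [0.4171, -0.1986, 0.2441]
tcp_rot: [0.0, 0.99, 0.141, 0.0]
ft_force: [0.5, -0.9, -0.3]
finger_gap: 0.996
```

move_arm(
  moves=[
    [91, 23, -57, 10, 0, 0, 0],
    [91, 23, -57, 10, 0, 0, 0],
    [91, 23, -57, 10, 0, 0, 0],
    [91, 23, -57, 10, 0, 0, 0],
    [91, 23, -57, 10, 0, 0, 0],
    [91, 23, -57, 10, 0, 0, 0],
    [91, 25, -57, 5, 0, 0, 0],
    [91, 0, 0, 20, 0, 0, 0.169],
    [91, 0, 0, 20, 0, 0, 0.169],
    [91, 0, 0, 20, 0, 0, 0.169],
  ],
)

```text
time: 2.6
tool_pos: [0.4612, 0.2285, 0.1182]
tcp_rot: [0.0, 0.993, -0.114, -0.0]
ft_force: [0.2, -0.4, 0.1]
finger_gap: 0.998
```

```bash
cat > st.py <<'E'
from h import *
s=ctrl.sense(); q=s["tcp_rot"]; R=Ro.from_quat([q[1],q[2],q[3],q[0]]).as_matrix(); T=s["tool_pos"]
print(s["time"],"tcp",T.round(4),"grasp",(T-.019*R[:,2]).round(4),"yaw",np.degrees(np.arctan2(R[1,0],R[0,0])).round(2),"tilt",np.degrees(np.arcsin(-R[2,0])).round(2),"\n",R.round(3).tolist(),"q",s["joint_positions"].round(2),"F",s["ft_force"].round(1),"M",s["wrist_torque"].round(2),s["finger_gap"].round(3))
def d(p):"world displacement of the TCP to p in tool axes, mm"; return ((np.array(p)-T)@R*1000).round(1)
E
python3 -c "
from st import *
print(d([.463,.230,.011]))"
```

```text
Traceback (most recent call last):
  File "st.py", line 3, in <module>
    print(s["time"],"tcp",T.round(4),"grasp",(T-.019*R[:,2]).round(4),"yaw",np.degrees(np.arctan2(R[1,0],R[0,0])).round(2),"tilt",np.degrees(np.arcsin(-R[2,0])).round(2),"\n",R.round(3).tolist(),"q",s["joint_positions"].round(2),"F",s["ft_force"].round(1),"M",s["wrist_torque"].round(2),s["finger_gap"].round(3))
                                                                                                                                                                                                                                                                                               ^^^^^^^^^^^^^^^^^^^^^
AttributeError: 'float' object has no attribute 'round'
```

move_arm(
  moves=[
    [91, 2, -1, 22, 0, 0, 0],
    [91, 0, 0, 22, 0, 0, 0],
    [91, 0, 0, 22, 0, 0, 0],
    [91, 0, 0, 22, 0, 0, 0],
    [91, 0, 0, 13, 0, 0, 0],
    [91, 0, 0, 6, 0, 0, 0],
    [91, 0, 0, 0, 0, 0, 0],
    [10, 0, 0, 0, 0, 0, 0],
    [10, 0, 0, 0, 0, 0, 0],
    [10, 0, 0, 0, 0, 0, 0],
  ],
)

```text
time: 3.85
tool_pos: [0.4639, 0.229, 0.0123]
tcp_rot: [-0.0, 0.994, -0.111, 0.0]
ft_force: [-0.5, 0.5, 0.4]
finger_gap: 0.699
```

```bash
sed -i 's/s\["finger_gap"\].round(3)/round(s["finger_gap"],3)/' st.py; python3 -c "
from st import *
print(d([.463,.230,.011]))"
```

```text
3.85 tcp [0.4639 0.229  0.0123] grasp [0.4639 0.229  0.0313] yaw -12.79 tilt -0.02 
 [[0.975, -0.221, 0.0], [-0.221, -0.975, 0.0], [0.0, -0.0, -1.0]] q [0.41 0.38 2.15 0.   0.61 2.21] F [-0.5  0.5  0.4] M [0.05 0.03 0.02] 0.699
[-1.1 -0.8  1.3]
```

move_arm(
  moves=[
    [10, 0, 0, 0, 0, 0, 0],
    [10, 0, 0, 0, 0, 0, 0],
    [10, 0, 0, 0, 0, 0, 0],
    [10, 0, 0, 0, 0, 0, 0],
    [10, 0, 0, 0, 0, 0, 0],
    [10, 0, 0, 0, 0, 0, 0],
    [10, 0, 0, 0, 0, 0, 0],
    [10, 0, 0, -3, 0, 0, 0],
    [10, 0, 0, -7, 0, 0, 0],
    [10, 0, 0, -10, 0, 0, 0],
  ],
)

```text
time: 5.1
tool_pos: [0.4635, 0.2288, 0.0325]
tcp_rot: [0.0, 0.994, -0.111, -0.0]
ft_force: [0.5, 0.1, -2.4]
finger_gap: 0.191
```

```bash
python3 -c "
from st import *
for n in ('scene','top'):
    save(imaging.get_image(n),n+'1.png',k=1.5)"
```

```text
5.1 tcp [0.4635 0.2288 0.0325] grasp [0.4635 0.2288 0.0515] yaw -12.78 tilt 0.02 
 [[0.975, -0.221, -0.0], [-0.221, -0.975, -0.0], [-0.0, 0.0, -1.0]] q [0.41 0.34 2.15 0.   0.65 2.21] F [ 0.5  0.1 -2.4] M [0.07 0.21 0.01] 0.191
```

View pics/scene1.png

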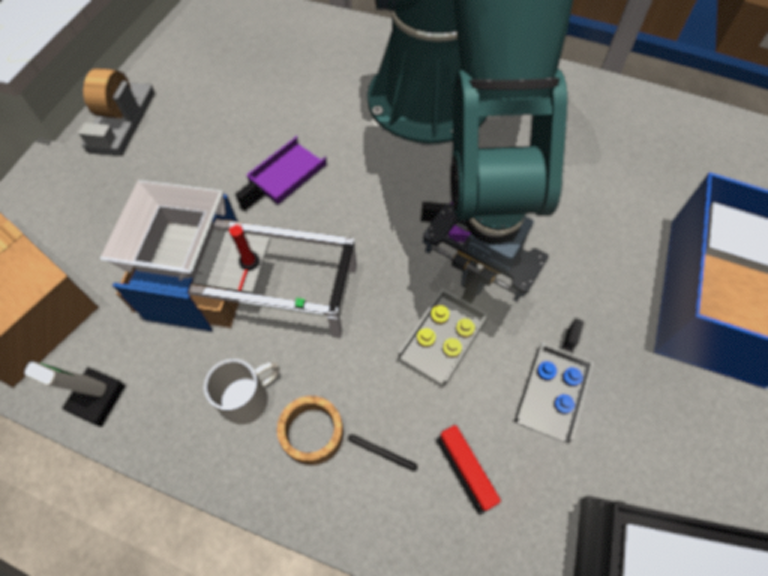

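The tray is lifted, with all four feet in it at px (425–467, 313–348) and the wrist load at 2.4 N down. I'll raise it with the nose slightly up.

move_arm(
  moves=[
    [10, 0, 0, -15, 0, 0.04, 0],
    [10, 0, 0, -22, 0, 0.04, 0],
    [10, 0, 0, -28, 0, 0.04, 0],
    [10, 0, 0, -28, 0, 0, 0],
    [10, 0, 0, -28, 0, 0, 0],
    [10, 0, 0, -28, 0, 0, 0],
    [10, 0, 0, -28, 0, 0, 0],
    [10, 0, 0, -25, 0, 0, 0],
    [10, 0, 0, -18, 0, 0, 0],
    [10, 0, 0, -8, 0, 0, 0],
  ],
)

```text
time: 6.45
tool_pos: [0.4417, 0.234, 0.2595]
tcp_rot: [0.006, 0.992, -0.111, 0.06]
ft_force: [0.9, 0.1, -3.1]
finger_gap: 0.19
```

```bash
python3 -c "
from st import *
im=imaging.get_image('scene');save(im,'scene2.png',(200,100,400,250),3)
"
```

```text
6.45 tcp [0.4417 0.234  0.2595] grasp [0.4395 0.2345 0.2784] yaw -12.79 tilt -6.91 
 [[0.968, -0.221, 0.118], [-0.22, -0.975, -0.026], [0.12, -0.001, -0.993]] q [ 0.49 -0.09  2.13 -0.09  1.01  2.33] F [ 0.9  0.1 -3.1] M [ 0.07  0.34 -0.02] 0.19
```

View pics/scene2.png

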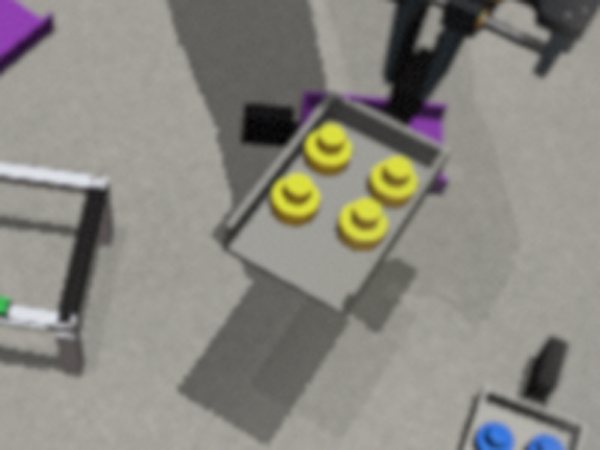

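The feet are at px (295–395, 145–220), at the back of the tray, and it's held level with the nose slightly up. I'll carry it towards the chute.

move_arm(
  moves=[
    [10, 3, 10, 0.3, 0.002, 0, -0.015],
    [10, 5, 18, 0.6, 0.003, 0, -0.021],
    [10, 6, 26, 0.7, 0.003, 0, -0.021],
    [10, 6, 27, 0.7, 0.003, 0, -0.021],
    [10, 6, 27, 0.7, 0.003, 0, -0.021],
    [10, 6, 27, 0.7, 0.003, 0, -0.021],
    [10, 6, 27, 0.7, 0.003, 0, -0.021],
    [10, 6, 27, 0.7, 0.003, 0, -0.021],
    [10, 6, 27, 0.7, 0.003, 0, -0.021],
    [10, 6, 27, 0.7, 0.003, 0, -0.021],
  ],
)

```text
time: 7.75
tool_pos: [0.467, -0.015, 0.2576]
tcp_rot: [-0.002, 0.998, -0.008, 0.06]
ft_force: [0.2, -0.3, -2.6]
finger_gap: 0.19
```

```bash
cat > tgt.py <<'E'
from st import *
def R_at(yaw,tilt):  # tilt nose-down deg
    return Ro.from_euler('ZY',[yaw,tilt],degrees=True).as_matrix()@np.diag([1,-1,-1])
C=np.array([.5955,-.2585]); cy=np.array([.982,.189]); cx=np.array([.189,-.982])
def tcp_for(ychute,z,tilt,x=0,yaw=10.9):
    E=np.r_[C+ychute*cy+x*cx,z]; return E-R_at(yaw,tilt)@np.array([.172,0,.012])
def rel(p,yaw,tilt):
    D=R.T@R_at(yaw,tilt); print("target",np.round(p,4),"shift",d(p),"rotvec",Ro.from_matrix(D).as_rotvec().round(3))
E
python3 -c "
from tgt import *
rel(tcp_for(-.04,.225,-7),10.9,-7)"
```

```text
7.75 tcp [ 0.467  -0.015   0.2576] grasp [ 0.4648 -0.015   0.2764] yaw -0.98 tilt -6.82 
 [[0.993, -0.017, 0.119], [-0.017, -1.0, 0.002], [0.119, -0.004, -0.993]] q [-0.09 -0.16  2.2   0.02  0.99  1.49] F [ 0.2 -0.3 -2.6] M [ 0.04  0.35 -0.03] 0.19
target [ 0.3871 -0.2986  0.2159] shift [-79.4 285.1  31.2] rotvec [ 0.021  0.003 -0.206]
```

move_arm(
  moves=[
    [10, -5, 28, -0.6, 0.002, 0, -0.021],
    [10, -10, 29, -1.2, 0.002, 0, -0.021],
    [10, -12, 30, -1.4, 0.002, 0, -0.021],
    [10, -12, 30, -1.4, 0.002, 0, -0.021],
    [10, -12, 30, -1.4, 0.002, 0, -0.021],
    [10, -12, 30, -1.4, 0.002, 0, -0.021],
    [10, -12, 30, -1.4, 0.002, 0, -0.021],
    [10, -12, 30, -1.4, 0.002, 0, -0.021],
    [10, -10, 24, -1.2, 0.002, 0, -0.021],
    [10, -6, 14, -0.7, 0.002, 0, -0.015],
  ],
)

```text
time: 9.0
tool_pos: [0.383, -0.297, 0.2565]
tcp_rot: [-0.006, 0.994, 0.093, 0.059]
ft_force: [0.1, -0.6, -1.9]
finger_gap: 0.189
```

```bash
python3 -c "
from tgt import *
rel(tcp_for(-.04,.2,-7),10.9,-7)
im=imaging.get_image('scene');save(im,'scene3.png',(30,40,280,240),2.4)
"
```

```text
9.0 tcp [ 0.383  -0.297   0.2565] grasp [ 0.3808 -0.2974  0.2754] yaw 10.73 tilt -6.85 
 [[0.976, 0.186, 0.117], [0.185, -0.983, 0.023], [0.119, -0.001, -0.993]] q [-0.77 -0.1   2.15  0.11  1.03  0.56] F [ 0.1 -0.6 -1.9] M [-0.04  0.32  0.02] 0.189
target [ 0.3871 -0.2986  0.1909] shift [-4.1  2.4 65.5] rotvec [-0.     0.003 -0.003]
```

View pics/scene3.png

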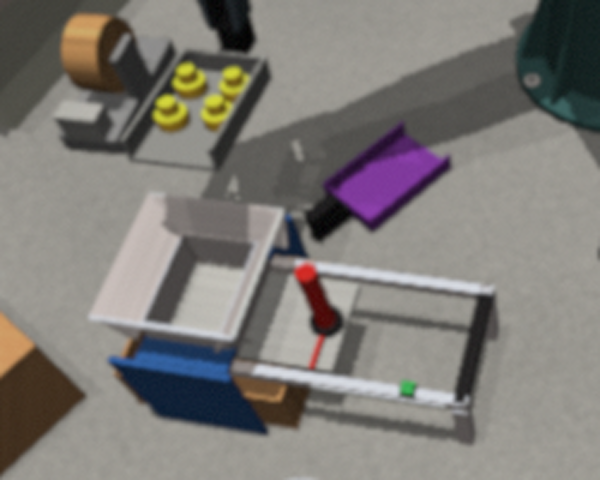

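The tray still holds all four feet at px (155–250, 65–130), behind the funnel. I'll lower it to the mouth and begin to tilt about the pouring edge.

move_arm(
  moves=[
    [10, 1.6, 0.5, 6, 0, -0.04, 0],
    [10, 1.6, 0.5, 6, 0, -0.04, 0],
    [10, 1.6, 0.5, 6, 0, -0.04, 0],
    [10, 1.6, 0.5, 6, 0, -0.04, 0],
    [10, 1.6, 0.5, 6, 0, -0.04, 0],
    [10, 0.8, 0, -6.8, 0, -0.04, 0],
    [10, 0.8, 0, -6.8, 0, -0.04, 0],
    [10, 0.8, 0, -6.8, 0, -0.04, 0],
    [10, 0.8, 0, -6.8, 0, -0.04, 0],
    [10, 0.8, 0, -6.8, 0, -0.04, 0],
  ],
)

```text
time: 10.3
tool_pos: [0.4027, -0.2949, 0.2607]
tcp_rot: [0.013, 0.986, 0.093, -0.14]
ft_force: [0.1, 0.0, -2.2]
finger_gap: 0.19
```

```bash
python3 -c "
from tgt import *
rel(tcp_for(-.04,.195,16),10.9,16)
im=imaging.get_image('scene');save(im,'scene4.png',(30,20,280,220),2.4)
"
```

```text
10.3 tcp [ 0.4027 -0.2949  0.2607] grasp [ 0.4079 -0.2939  0.279 ] yaw 10.75 tilt 16.13 
 [[0.944, 0.187, -0.273], [0.179, -0.982, -0.052], [-0.278, 0.001, -0.961]] q [-0.56  0.08  1.98 -0.2   1.3   0.89] F [ 0.1  0.  -2.2] M [ 0.11 -0.11 -0.01] 0.19
target [ 0.3971 -0.2967  0.2539] shift [-3.7  0.7  8.1] rotvec [-0.     0.002 -0.003]
```

View pics/scene4.png

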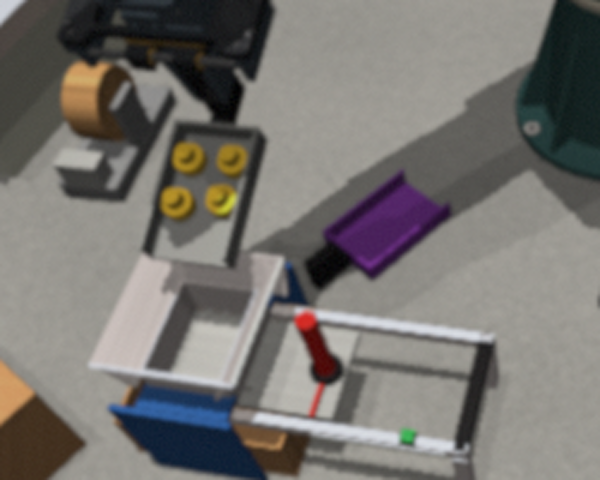

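The feet are still in the tray at a 16° tilt. I'll check where the edge lies, which is at crop px (148,250)–(232,267).

```bash
python3 - <<'E'
from h import *
im=np.load("scene0.npy",allow_pickle=True).item()
C=np.array([.5955,-.2585]); cy=np.array([.982,.189]); cx=np.array([.189,-.982])
for p,z in(((148,250),.203),((232,267),.203),((155,243),.175),((285,258),.175)):
    w=ray(im,30+p[0]/2.4-.5,20+p[1]/2.4-.5,z)[:2]-C; print(p,"chute x,y",(w@cx*1000).round(),(w@cy*1000).round())
E
```

```text
(148, 250) chute x,y 51.0 -46.0
(232, 267) chute x,y -42.0 -39.0
(155, 243) chute x,y 68.0 -76.0
(285, 258) chute x,y -76.0 -78.0
```

move_arm(
  moves=[
    [10, 0, 0, -4.6, 0, -0.05, 0],
    [10, 0, 0, -4.6, 0, -0.05, 0],
    [10, 0.8, 0, -8.6, 0, -0.05, 0],
    [10, 0.8, 0, -8.6, 0, -0.05, 0],
    [10, 0.8, 0, -8.6, 0, -0.05, 0],
    [10, 0.8, 0, -8.6, 0, -0.05, 0],
    [10, 0.8, 0, -8.6, 0, -0.05, 0],
    [10, 0, 0, 0, 0, 0, 0],
    [10, 0, 0, 0, 0, 0, 0],
    [10, 0, 0, 0, 0, 0, 0],
  ],
)

```text
time: 11.6
tool_pos: [0.4278, -0.2902, 0.3057]
tcp_rot: [0.029, 0.947, 0.089, -0.308]
ft_force: [-0.1, -0.6, -1.5]
finger_gap: 0.189
```

```bash
python3 -c "
from tgt import *
rel(tcp_for(-.04,.195,36),10.9,36)
im=imaging.get_image('scene');save(im,'scene5.png',(30,20,280,220),2.4)
hsv=cv2.cvtColor(im['color'],cv2.COLOR_RGB2HSV);H,S,_=cv2.split(hsv);y=((H>15)&(H<38)&(S>150)).astype(np.uint8)
n,l,s,c=cv2.connectedComponentsWithStats(y)
print([(c[i].round(),s[i,4],np.median(cloud(im)[l==i],0).round(3)) for i in range(1,n) if s[i,4]>15])
"
```

```text
11.6 tcp [ 0.4278 -0.2902  0.3057] grasp [ 0.4387 -0.2881  0.3211] yaw 10.72 tilt 36.01 
 [[0.795, 0.186, -0.578], [0.15, -0.982, -0.11], [-0.588, 0.0, -0.809]] q [-0.44  0.24  1.79 -0.35  1.64  1.02] F [-0.1 -0.6 -1.5] M [ 0.11 -0.47  0.02] 0.189
target [ 0.4265 -0.291   0.3058] shift [-1.2  0.6  0.8] rotvec [-0.001  0.    -0.003]
[(array([115., 148.]), np.int32(103), array([ 0.558, -0.285,  0.116])), (array([125., 160.]), np.int32(30), array([ 0.582, -0.244,  0.117])), (array([106., 168.]), np.int32(108), array([ 0.62 , -0.273,  0.116])), (array([119., 172.]), np.int32(43), array([ 0.618, -0.235,  0.121]))]
```

All four feet lie in the chute: their tops are at z ≈ 0.117 and the plan positions are inside the shaft. I'll tip the tray back level and return it.

move_arm(
  moves=[
    [10, 0, 0, 0, 0, 0.1, 0],
    [10, 0, 0, 0, 0, 0.105, 0],
    [10, 0, 0, 0, 0, 0.105, 0],
    [10, 0, 0, 0, 0, 0.105, 0],
    [10, 0, 0, 0, 0, 0.105, 0],
    [10, 0, 0, 0, 0, 0.105, 0],
    [10, 7, -22, 0, 0, 0.002, 0],
    [10, 13, -42, 0, 0, 0, 0],
    [10, 14, -46, 0, 0, 0, 0],
    [10, 14, -46, 0, 0, 0, 0],
  ],
)

```text
time: 12.9
tool_pos: [0.4458, -0.1267, 0.3058]
tcp_rot: [0.0, 0.996, 0.093, -0.001]
ft_force: [1.2, 1.3, -1.9]
finger_gap: 0.191
```

```bash
python3 -c "
from tgt import *
rel([.46,.02,.28],-12.8,0)
rel([.4635,.229,.012],-12.8,0)"
```

```text
12.9 tcp [ 0.4458 -0.1267  0.3058] grasp [ 0.4458 -0.1267  0.3248] yaw 10.71 tilt 0.1 
 [[0.983, 0.186, -0.001], [0.186, -0.983, -0.001], [-0.002, 0.001, -1.0]] q [-0.33 -0.15  2.1  -0.    1.2   1.06] F [ 1.2  1.3 -1.9] M [ 0.02  0.07 -0.  ] 0.191
target [0.46 0.02 0.28] shift [  41.3 -141.5   25.7] rotvec [0.001 0.001 0.41 ]
target [0.4635 0.229  0.012 ] shift [  84.  -346.4  293.4] rotvec [0.001 0.001 0.41 ]
```

move_arm(
  moves=[
    [10, 10.5, -44, 4, 0, 0, 0],
    [10, 10.5, -46, 10, 0, 0, 0],
    [10, 10.5, -46, 15, 0, 0, 0],
    [10, 10.5, -46, 20, 0, 0, 0],
    [10, 10.5, -46, 20, 0, 0, 0],
    [10, 10.5, -46, 20, 0, 0, 0],
    [10, 10.5, -44, 20, 0, 0, 0],
    [10, 10.5, -28, 20, 0, 0, 0.13],
    [10, 0, 0, 18, 0, 0, 0.14],
    [10, 0, 0, 18, 0, 0, 0.14],
  ],
)

```text
time: 14.15
tool_pos: [0.4636, 0.2278, 0.1398]
tcp_rot: [0.0, 0.994, -0.113, -0.001]
ft_force: [0.3, -0.5, -0.7]
finger_gap: 0.188
```

```bash
python3 -c "
from tgt import *
rel([.4635,.229,.012],-12.8,0)
P=cloud(im:=imaging.get_image('scene')); save(im,'scene6.png',(200,90,400,250),3)"
```

```text
14.15 tcp [0.4636 0.2278 0.1398] grasp [0.4636 0.2278 0.1588] yaw -12.97 tilt 0.1 
 [[0.974, -0.224, -0.002], [-0.224, -0.974, -0.001], [-0.002, 0.001, -1.0]] q [0.41 0.15 2.12 0.   0.87 2.21] F [ 0.3 -0.5 -0.7] M [0.13 0.09 0.02] 0.188
target [0.4635 0.229  0.012 ] shift [-1.000e-01 -1.300e+00  1.278e+02] rotvec [ 0.001  0.002 -0.003]
```

View pics/scene6.png

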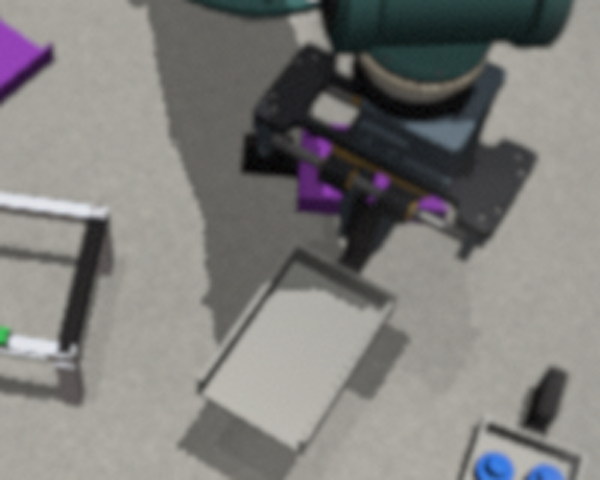

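The tray is empty and level over its old place, so I'll lower it.

move_arm(
  moves=[
    [10, 0, -1, 18, 0, 0, 0],
    [10, 0, 0, 24, 0, 0, 0],
    [10, 0, 0, 24, 0, 0, 0],
    [10, 0, 0, 24, 0, 0, 0],
    [10, 0, 0, 18, 0, 0, 0],
    [10, 0, 0, 10, 0, 0, 0],
    [10, 0, 0, 5, 0, 0, 0],
    [10, 0, 0, 3, 0, 0, 0],
    [10, 0, 0, 1, 0, 0, 0],
    [10, 0, 0, 0, 0, 0, 0],
  ],
)

```text
time: 15.45
tool_pos: [0.4639, 0.2286, 0.0137]
tcp_rot: [0.0, 0.994, -0.111, -0.001]
ft_force: [-0.1, -0.9, -1.7]
finger_gap: 0.189
```

```bash
python3 -c "
from tgt import *
P=cloud(im:=imaging.get_image('scene')); c=P[200:260,260:330]; print(c[(c[...,2]>-.02)&(c[...,2]<.06)][:,2].max())"
```

```text
15.45 tcp [0.4639 0.2286 0.0137] grasp [0.464  0.2286 0.0327] yaw -12.73 tilt 0.08 
 [[0.975, -0.22, -0.002], [-0.22, -0.975, -0.001], [-0.001, 0.001, -1.0]] q [0.41 0.38 2.15 0.   0.62 2.21] F [-0.1 -0.9 -1.7] M [0.05 0.13 0.02] 0.189
0.044090198103161886
```

move_arm(
  moves=[
    [10, 0, 0, 1, 0, 0, 0],
    [10, 0, 0, 1, 0, 0, 0],
    [10, 0, 0, 0, 0, 0, 0],
    [30, 0, 0, 0, 0, 0, 0],
    [60, 0, 0, 0, 0, 0, 0],
    [91, 0, 0, 0, 0, 0, 0],
    [91, 0, 0, 0, 0, 0, 0],
    [91, 0, 0, -3, 0, 0, 0],
    [91, 0, 0, -15, 0, 0, 0],
    [91, 0, 0, -30, 0, 0, 0],
  ],
)

```text
time: 16.75
tool_pos: [0.4633, 0.2283, 0.06]
tcp_rot: [0.001, 0.994, -0.111, -0.002]
ft_force: [0.1, -1.0, -0.2]
finger_gap: 0.921
```

move_arm(
  moves=[
    [91, 0, 0, -50, 0, 0, 0],
    [91, 0, 0, -50, 0, 0, 0],
    [91, 0, 0, -50, 0, 0, 0],
    [91, 0, 0, -40, 0, 0, 0],
    [91, 0, 20, -20, 0, 0, 0],
    [91, 0, 50, 0, 0, 0, -0.14],
    [60, 0, 50, 0, 0, 0, -0.14],
    [60, 0, 50, 0, 0, 0, -0.135],
    [60, 0, 50, 0, 0, 0, 0],
    [60, 0, 30, 0, 0, 0, 0],
  ],
)

```text
time: 18.0
tool_pos: [0.4628, -0.0198, 0.2707]
tcp_rot: [0.0, 0.995, 0.096, -0.0]
ft_force: [1.2, 1.6, 0.0]
finger_gap: 0.66
```

```bash
python3 -c "
from tgt import *
rel([.572,-.136,.146],10.9,0)
rel([.572,-.136,.24],10.9,0)
a=imaging.get_image('scene')
np.save('scene7.npy',a,allow_pickle=True); b=imaging.get_image('top'); np.save('top7.npy',b,allow_pickle=True)
cv2.imwrite('pics/c7.png',np.vstack([cv2.resize(x['color'][:,:,::-1][r:r+140,c:c+360],None,fx=2.1,fy=2.1) for x,r,c in((a,130,50),(b,120,150))]))
for im in(a,b):
  P=cloud(im); hsv=cv2.cvtColor(im['color'],cv2.COLOR_RGB2HSV);H,S,V=cv2.split(hsv)
  m=((H<8)|(H>172))&(S>150)&(P[...,1]<0); q=P[m]; q=q[q[:,2]>.17]; print('post',len(q),q.mean(0).round(4), q[:,:2].min(0).round(3),q[:,:2].max(0).round(3))
  m=((H>45)&(H<80)&(S>120)); q=P[m]; print('clip',len(q),q.mean(0).round(4))
"
```

```text
18.0 tcp [ 0.4628 -0.0198  0.2707] grasp [ 0.4628 -0.0198  0.2897] yaw 10.97 tilt 0.06 
 [[0.982, 0.19, -0.001], [0.19, -0.982, -0.001], [-0.001, 0.001, -1.0]] q [-0.09 -0.12  2.13 -0.    1.13  1.29] F [1.2 1.6 0. ] M [ 0.06  0.02 -0.03] 0.66
target [ 0.572 -0.136  0.146] shift [ 85.2 134.7 124.7] rotvec [0.001 0.001 0.001]
target [ 0.572 -0.136  0.24 ] shift [ 85.1 134.8  30.7] rotvec [0.001 0.001 0.001]
post 71 [ 0.5757 -0.1318  0.1838] [ 0.566 -0.144] [ 0.582 -0.124]
clip 23 [ 0.6008 -0.0174  0.1532]<string>:10: RuntimeWarning: Mean of empty slice.
  ret = um.true_divide(
Traceback (most recent call last):
ValueError: zero-size array to reduction operation minimum which has no identity
```

View pics/c7.png

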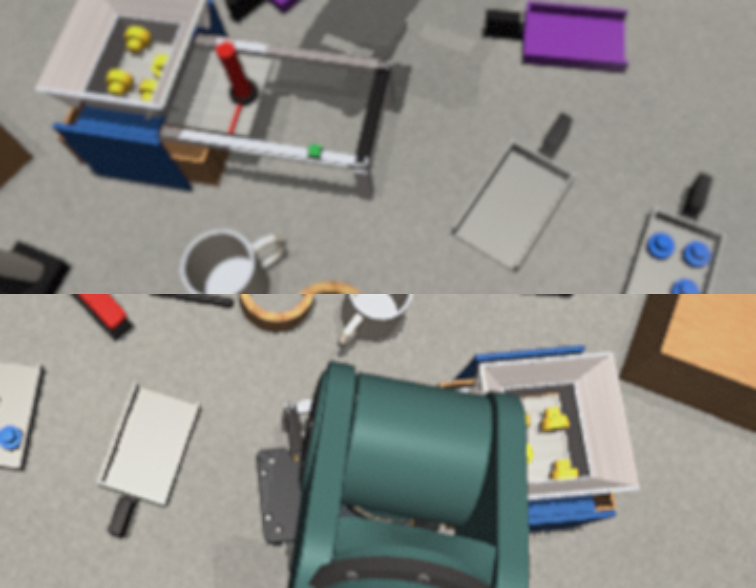

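The tray sits empty and flat at crop px (515,205), and the four feet are in the chute. I'll go over the post with the jaws along the pull direction.

move_arm(
  moves=[
    [48, 13, 20, 6, 0, 0, 0],
    [48, 24, 37, 9, 0, 0, 0],
    [48, 24, 37, 10, 0, 0, 0],
    [48, 16, 25, 6, 0, 0, 0],
    [48, 8, 13, 0, 0, 0, 0],
    [48, 0, 0, 5, 0, 0, 0],
    [48, 0, 0, 0, 0, 0, 0],
    [48, 0, 0, 0, 0, 0, 0],
    [48, 0, 0, 0, 0, 0, 0],
    [48, 0, 0, 0, 0, 0, 0],
  ],
)

```text
time: 19.35
tool_pos: [0.5715, -0.131, 0.2336]
tcp_rot: [0.0, 0.995, 0.096, -0.001]
ft_force: [0.2, 0.4, 0.2]
finger_gap: 0.53
```

```bash
python3 -c "
from tgt import *
rel([.572,-.134,.146],10.9,0)
im=imaging.get_image('scene');save(im,'scene8.png',(60,60,260,210),3.5)"
```

```text
19.35 tcp [ 0.5715 -0.131   0.2336] grasp [ 0.5715 -0.131   0.2526] yaw 11.05 tilt 0.11 
 [[0.981, 0.192, -0.002], [0.192, -0.981, -0.001], [-0.002, 0.0, -1.0]] q [-0.26  0.14  1.94 -0.    1.06  1.11] F [0.2 0.4 0.2] M [-0.04 -0.    0.02] 0.53
target [ 0.572 -0.134  0.146] shift [ 0.1  3.  87.6] rotvec [0.    0.002 0.003]
```

View pics/scene8.png

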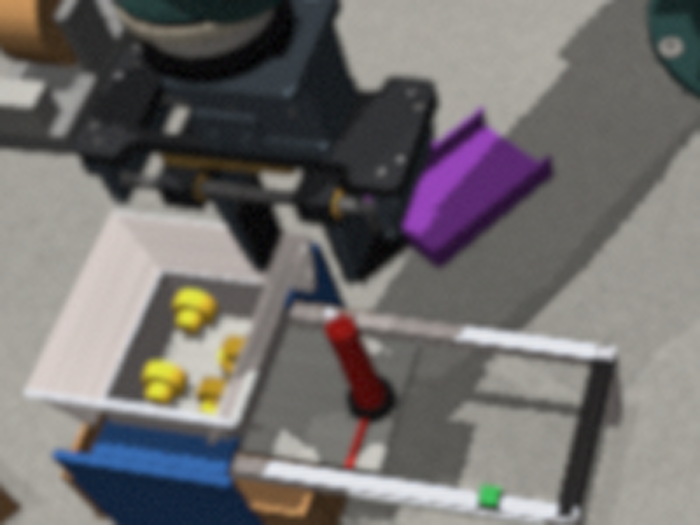

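The fingers straddle the line of the post (tips at crop px (262,268) and (350,275), post top at (341,328) lower down). I'll descend and close.

move_arm(
  moves=[
    [48, 0, 2, 12, 0, 0, 0],
    [48, 0, 0, 18, 0, 0, 0],
    [48, 0, 0, 18, 0, 0, 0],
    [48, 0, 0, 18, 0, 0, 0],
    [48, 0, 0, 14, 0, 0, 0],
    [48, 0, 0, 7, 0, 0, 0],
    [10, 0, 0, 0, 0, 0, 0],
    [10, 0, 0, 0, 0, 0, 0],
    [10, 0, 0, 0, 0, 0, 0],
    [10, 0, 0, 0, 0, 0, 0],
  ],
)

```text
time: 20.65
tool_pos: [0.5722, -0.1335, 0.147]
tcp_rot: [0.001, 0.995, 0.096, -0.001]
ft_force: [-0.6, -1.5, 3.3]
finger_gap: 0.219
```

```bash
python3 -c "
from tgt import *
p=T[:2]-C; print('chute x,y',p@cx,p@cy)"
```

```text
20.65 tcp [ 0.5722 -0.1335  0.147 ] grasp [ 0.5722 -0.1335  0.166 ] yaw 11.05 tilt 0.07 
 [[0.981, 0.192, -0.001], [0.192, -0.981, -0.001], [-0.001, 0.001, -1.0]] q [-0.27  0.25  1.98 -0.    0.91  1.11] F [-0.6 -1.5  3.3] M [-0.45  0.02 -0.  ] 0.219
chute x,y -0.12714933806481182 0.0007165618837539498
```

move_arm(
  moves=[
    [10, 0, -5, 0, 0, 0, 0],
    [10, 0, -10, 0, 0, 0, 0],
    [10, 0, -12, 0, 0, 0, 0],
    [10, 0, -12, 0, 0, 0, 0],
    [10, 0, -12, 0, 0, 0, 0],
    [10, 0, -12, 0, 0, 0, 0],
    [10, 0, -12, 0, 0, 0, 0],
    [10, 0, -12, 0, 0, 0, 0],
    [10, 0, -10, 0, 0, 0, 0],
    [10, 0, -6, 0, 0, 0, 0],
  ],
)

```text
time: 21.9
tool_pos: [0.5526, -0.032, 0.147]
tcp_rot: [0.001, 0.995, 0.097, -0.0]
ft_force: [2.8, -8.8, 4.3]
finger_gap: 0.221
```

```bash
cat > m9.py <<'E'
from tgt import *
p=T[:2]-C; print('grasp chute x,y',p@cx,p@cy)
ims={n:imaging.get_image(n) for n in('scene','top')}
for n,im in ims.items():
    np.save(n+'9.npy',im,allow_pickle=True)
    hsv=cv2.cvtColor(im['color'],cv2.COLOR_RGB2HSV);H,S,V=cv2.split(hsv)
    for nm,m,h in(('clip',(H>45)&(H<80)&(S>100),.105),('red',((H<8)|(H>172))&(S>130),.096),('yellow',(H>15)&(H<38)&(S>140),.02)):
        k,l,s,c=cv2.connectedComponentsWithStats(m.astype(np.uint8))
        for i in range(1,k):
            if s[i,4]<5: continue
            w=ray(im,*c[i],h)[:2]-C
            if abs(w@cx)<.4 and abs(w@cy)<.2: print(n,nm,c[i].round(1),s[i,4],'chute',(w@cx*1000).round(1),(w@cy*1000).round(1),np.median(cloud(im)[l==i],0).round(3))
a=ims['scene']; save(a,'scene9_%d.png'%(s_t:=int(s_time*100)),(60,90,260,240),3.5) if (s_time:=ctrl.sense()['time']) else 0
E
python3 m9.py; ls pics
```

```text
21.9 tcp [ 0.5526 -0.032   0.147 ] grasp [ 0.5526 -0.032   0.166 ] yaw 11.08 tilt 0.04 
 [[0.981, 0.192, -0.0], [0.192, -0.981, -0.002], [-0.001, 0.002, -1.0]] q [-0.1   0.2   2.05 -0.    0.89  1.28] F [ 2.8 -8.8  4.3] M [-1.62 -0.42  0.02] 0.221
grasp chute x,y -0.23052592756353357 0.0006994688011572903
scene clip [199.4 201.4] 31 chute -230.8 66.2 [ 0.617 -0.018  0.107]
scene red [202.7 169.6] 207 chute -214.8 -26.2 [ 0.56  -0.029  0.153]
scene red [203.  190.9] 22 chute -230.2 32.8 [ 0.584 -0.026  0.096]
scene yellow [183.1 141.5] 18 chute -113.8 -154.3 [ 0.581 -0.043  0.285]
scene yellow [123.2 163.9] 41 chute 34.6 -52.2 [ 0.553 -0.297  0.026]
scene yellow [135.7 177.3] 70 chute -15.6 -16.2 [ 0.582 -0.24   0.031]
top yellow [398.2 184.8] 94 chute 16.3 27.3 [ 0.622 -0.266  0.031]
top yellow [412.4 186. ] 108 chute 53.7 20.4 [ 0.622 -0.304  0.029]
top yellow [404.  206.2] 22 chute 22.1 -32.2 [ 0.567 -0.284  0.027]
c1.png
c7.png
scene0.png
scene1.png
scene2.png
scene3.png
scene4.png
scene5.png
scene6.png
scene8.png
scene9_2200.png
top0.png
top1.png
```

```bash
python3 - <<'E'
from h import *
a=np.load('scene9.npy',allow_pickle=True).item()['color'][120:220,60:260,::-1];b=np.load('top9.npy',allow_pickle=True).item()['color'][130:240,280:500,::-1]
cv2.imwrite('pics/c9.png',np.vstack([cv2.resize(a,(600,300),interpolation=cv2.INTER_CUBIC),cv2.resize(b,(600,300),interpolation=cv2.INTER_CUBIC)]))
for n,f in(('top','top0'),('scene','scene0')):
    im=np.load(f+'.npy',allow_pickle=True).item(); H,S,V=cv2.split(cv2.cvtColor(im['color'],cv2.COLOR_RGB2HSV))
    C=np.array([.5955,-.2585]); cx=np.array([.189,-.982])
    for nm,m in(('clip',(H>45)&(H<80)&(S>100)),):
        v,u=np.nonzero(m); P=cloud(im)
        for h in(.10,.107): w=ray(im,u.mean(),v.mean(),h)[:2]-C; print(n,nm,h,w@cx)
E
```

```text
top clip 0.1 -0.34304324418257454
top clip 0.107 -0.34328723327850696
scene clip 0.1 -0.20429946562020446
scene clip 0.107 -0.20639463292469276
```

View pics/c9.png

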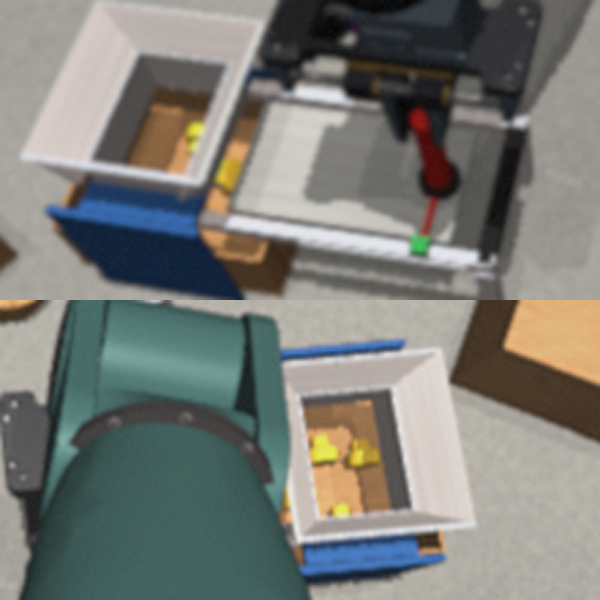

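The pointer runs straight at the green clip (crop px (425,238) and (420,243)). The funnel is empty and there are feet in the carton. I'll hold still, check once more, then hand in.

move_arm(
  moves=[
    [10, 0, 0, 0, 0, 0, 0],
    [10, 0, 0, 0, 0, 0, 0],
    [10, 0, 0, 0, 0, 0, 0],
    [10, 0, 0, 0, 0, 0, 0],
    [10, 0, 0, 0, 0, 0, 0],
    [10, 0, 0, 0, 0, 0, 0],
    [10, 0, 0, 0, 0, 0, 0],
    [10, 0, 0, 0, 0, 0, 0],
    [10, 0, 0, 0, 0, 0, 0],
    [10, 0, 0, 0, 0, 0, 0],
  ],
)

```text
time: 23.25
tool_pos: [0.5527, -0.0324, 0.147]
tcp_rot: [0.001, 0.995, 0.096, -0.0]
ft_force: [1.2, -8.6, 4.9]
finger_gap: 0.22
```

```bash
python3 m9.py; python3 - <<'E'
from h import *
for n in('top','scene'):
    im=np.load(n+'9.npy',allow_pickle=True).item(); K=np.array(im['camera_matrix'])
    for X in((.582,-.24,.03),(.56,-.29,.027),(.622,-.266,.03),(.622,-.304,.03)):
        c=np.array(im['R'])@X+im['t']; p=c[:2]/c[2]; p=p*(1+im['k1']*(p@p)); u,v=p*K[0,0]+K[:2,2]; print(n,X,round(u),round(v),im['color'][round(v),round(u)],cloud(im)[round(v),round(u),2].round(3))
    P=cloud(im); m=(np.abs(P[...,0]-.5625)<.035)&(np.abs(P[...,1]-.2075)<.03)&(P[...,2]<.06); q=P[m]
    A=np.linalg.lstsq(np.c_[q[:,:2],np.ones(len(q))],q[:,2],rcond=None)[0]; print('tray floor slope',A[:2].round(3),'z',np.median(q[:,2]).round(4))
E
```

```text
23.25 tcp [ 0.5527 -0.0324  0.147 ] grasp [ 0.5527 -0.0323  0.166 ] yaw 11.07 tilt 0.04 
 [[0.981, 0.192, -0.0], [0.192, -0.981, -0.002], [-0.001, 0.002, -1.0]] q [-0.1   0.2   2.05 -0.    0.89  1.28] F [ 1.2 -8.6  4.9] M [-1.45 -0.38  0.02] 0.22
grasp chute x,y -0.2301398816625098 0.0007148516974032721
scene clip [199.4 201.4] 31 chute -230.8 66.2 [ 0.618 -0.019  0.107]
scene red [202.6 169.5] 207 chute -214.5 -26.6 [ 0.561 -0.029  0.151]
scene red [202.9 190.6] 22 chute -229.8 32.2 [ 0.583 -0.027  0.096]
scene yellow [183.7 141.6] 12 chute -115.6 -154.3 [ 0.58  -0.044  0.285]
scene yellow [122.6 164.2] 56 chute 36.1 -51.2 [ 0.556 -0.298  0.028]
scene yellow [135.6 177.3] 68 chute -15.4 -15.9 [ 0.581 -0.241  0.03 ]
top yellow [406.3 185.6] 216 chute 37.6 23.1 [ 0.622 -0.293  0.029]
top yellow [404.9 206.2] 22 chute 24.4 -32.3 [ 0.567 -0.286  0.027]
top (0.582, -0.24, 0.03) 388 199 [207 197 190] 0.175
top (0.56, -0.29, 0.027) 406 209 [218 220 177] 0.139
top (0.622, -0.266, 0.03) 398 185 [228 220  74] 0.032
top (0.622, -0.304, 0.03) 412 186 [222 219  79] 0.034
tray floor slope [0.    0.009] z 0.0036
scene (0.582, -0.24, 0.03) 136 178 [208 168  48] 0.028
scene (0.56, -0.29, 0.027) 124 166 [183 177  67] 0.029
scene (0.622, -0.266, 0.03) 120 187 [48 63 91] 0.116
scene (0.622, -0.304, 0.03) 108 183 [57 68 91] 0.117
tray floor slope [-0.001  0.003] z 0.0044
```

```bash
python3 -c "
from station import ctrl
print(ctrl.close_job())"
```

```text
the job is handed in; nothing more can be done
None
```

I poured the four yellow feet into the chute with the gate shut and set the empty tray back flat where it had been. I then gripped the red post and pulled it about 103 mm. I handed in at about 23 s, still holding the gate; no verdict was reported.

What the last checks showed:
- **Gate:** the pointer and clip agree to about 1 mm along the chute (-229.8 and -230.8 mm). The wrist force was about 8.6 N along the pull, which matches the spring at the mark. The pose drifted under 0.5 mm over the last second or so.
- **Feet:** I located four in the carton, about 30 mm up. No single picture showed all four: the top view and the scene view each show some, and I combined them by position.
- **Tray:** it is empty, its floor is at z of about 4 mm with a slope under 0.01, and it is let go.
- **Other things on the bench:** I saw nothing touched, but I did not re-measure the blue tray or the other objects at the end.

One check failed. A re-measurement of the clip from the first pictures gave -204 and -343 mm, because its colour mask also caught other green areas, so I did not use it.

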